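# Put the spice tin away in the push-to-open drawer

### The job

Put the rectangular tin from the condiment tray away in the low wooden organiser's hidden drawer, which has no handle: press its front to make it spring open. Set the tin down standing upright on the drawer floor rather than dropping it, then push the drawer shut until its latch catches and it stays closed. Leave the two jars standing where they are in the tray.

Things in the scene. Friction and masses are not known exactly. Their poses are not given: they have to be found in the camera images.
- unit: The organiser: a low beech box on the worktop, fixed, 150 mm deep (x), 300 mm wide (y), 95 mm high, with a 14 mm lip along its rear edge; origin at the centre of its underside, +x away from the robot's side into the box, y along its front, z up. Its whole front is the drawer's white panel. A loose timer stands on its top, rear, -y end. Worktop between robot, box and tray is free.
- front_face (a point): Middle of the outer face of the drawer's plain white front panel, 60 mm above the worktop; moves with the drawer, axes as unit (push along +x). The panel is 294 mm wide, 16 mm thick, from 6 to 89 mm above the worktop, has no handle and stands 8 mm clear of the box when shut.
- bay_floor (a point): Centre of the drawer's bay floor, 13 mm above the worktop, moves with the drawer, axes as unit. The bay, behind the front panel, is 56 mm (x) by 250 mm (y); back and side walls 45 mm high, 5 mm thick. Under the front's rim there is no room for fingers before or behind the tin, only at its ends. Box roof 70 mm above this floor. Open, the back wall is 32 mm clear of the box.
- drawer (a joint): Drawer opening in m: 0 shut and latched, 0.090 fully open at its stop, -0.007 pressed in as far as it goes. Shut: press in 3 mm or more (about 4 N) and let go; a light spring runs it out to its stop within a second or so. Open: push back in (3 to 6 N) to -0.005 or beyond and let go; it comes back to 0, held by the latch.
- tin: The tin to put away: the only rectangular one of the three things in the tray, plain metal, slip lid, blank paper label, 42 mm (x) by 64 mm (y), 64 mm high, about 0.16 kg; origin at the centre of its underside, z up. It stands in any of the three places of the row, its long side along the row, about 6 mm from its neighbours.
- salt_jar: Square white ceramic jar with a wooden lid, 64 by 64 mm, 57 mm high; origin at the centre of its underside. Stands in the tray; to be left alone.
- spice_jar: Round brown glass jar with a steel lid, 64 mm across, 60 mm high; origin at the centre of its underside. Stands in the tray; to be left alone.
- tray: White ceramic condiment tray, fixed: 124 mm (x) by 232 mm (y), rim 18 mm high, floor 4 mm above the worktop, walls 4 mm; origin at the centre of its underside. The three things stand in it in a row along y, 70 mm apart, with some 35 mm clear before and behind the tin.
Things that resemble listed ones, but are neither listed nor needed, are in the scene too. What is shaped like the tin but red or turquoise is not meant.

How it is judged:
On the way, in this order (a step that is already met when the one before it is completed fails the run):
1. the latch is released and the drawer has run open (value of joint drawer above 0.075 m), for 0.1 s.
2. the tin, still held, is set down upright on the floor of the open drawer (not dropped in) (x of tin in the frame of bay_floor between -0.015 and 0.015 m and y of tin in the frame of bay_floor between -0.11 and 0.11 m and z of tin in the frame of bay_floor below 0.012 m and angle between tin's own z axis and vertical below 0.2 rad and contact force between the fingers and tin above 0.5 N), for 0.05 s.
At the end, for the whole second after the job is handed in: The tin stands upright (within 7 degrees) on the floor of the drawer's bay, at rest, and the drawer is shut on its latch (joint between -3 and 4 mm), nothing holding it (value of joint drawer between -0.003 and 0.004 m and x of tin in the frame of bay_floor between -0.015 and 0.015 m and y of tin in the frame of bay_floor between -0.11 and 0.11 m and z of tin in the frame of bay_floor below 0.005 m and angle between tin's own z axis and vertical below 0.12 rad and linear speed of tin below 0.02 m/s); the robot touches nothing.
It fails at once if one of the two jars is shifted by more than 30 mm or tipped (distance of any of salt_jar, spice_jar from where it was at the start of the episode above 0.03 m or angle between any of salt_jar, spice_jar's own z axis and vertical above 0.3 rad).
It also fails if it takes over 72 s, if anything falls off the work surface, if the arm or the gripper's body presses on something with over 40 N, if the wrist force passes 120 N, or if a joint passes its speed limit or range.

### The arm

A 6-joint arm with a two-finger parallel gripper is mounted at the origin on the work surface. World frame = base frame: x ahead of the robot, y to its left, z up, the work surface at z = 0. Lengths are in m, angles in rad, forces in N, time in s.
With the tool pointing down it reaches from about 0.375 to 0.9 m from the base axis. Payload 3.1 kg.
Tool frame: the origin (TCP) lies between the finger pads; the fingertips stand manip.nose_length ahead of it and the grasp point (between the pads) lies 5 mm behind it (manip.nose_length is the distance from the TCP to the fingertips, in m); z points along the fingers, y is the line along which they close (so a half turn about z gives the same grasp; the last joint's range is limited). The gripper opens to 85 mm and grips with 20 to 120 N. Pads are 22 mm wide; open, the fingers measure 114 mm over their backs; the gripper's body (76 mm by 85 mm) begins 54 mm behind the grasp point. The pads swing forward as they close: fully open they stand 13 mm farther back than shut.
Start: joints at [-1.417, 0.527, 1.433, -0, 1.181, -0.178], TCP at [0.204, -0.591, 0.245] pointing down, gripper open.
Joint ranges: [-3.08, 3.08], [-0.75, 2.2], [0.22, 2.44], [-1.43, 4.57], [0, 2.65], [-2.85, 2.85]. Speed limits (rad/s): [2.79, 2.79, 3.14, 3.14, 3.14, 3.14].

### API

Orientations are given as a unit quaternion [x, y, z, w].
In Python, from station import monitor, eyes, job, manip gives the robot as it stands.
- The arm moves only by the shell command python3 -m pendant 'ROWS' [FORCE]. ROWS is JSON, a list that holds one entry, the list of rows, each a list of 7 numbers: the shift along the tool's x, y, z as a fraction of full scale, then the turn, a rotation vector about the tool's x, y, z as a fraction of full scale, then the opening, from 0 (shut) to 1 (fully open). A call has 1 to 20 rows; each row shifts and turns the commanded pose from where the row before left it, along the tool's axes as they then stand; what a row does not reach is not made up. Full scale, the value 1, is 800 mm for a shift and 0.12 rad for a turn. A row lasts 1/10 s, in which the tool goes at most 50 mm and 8.59 degrees, less where a joint would pass 70% of its speed; a pose out of reach is approached as far as the arm can. A call with a number of a shift or a turn outside -1 to 1 is refused whole. A call with a gripper value outside its range is refused whole. The fingers move at their own pace and stop on an object; FORCE is the grip in N (left out, the last holds). Time passes only in rows, so rows that do not move let the fingers close. It gives the time, the measured TCP pose, the force, the opening and the grip force at its end, in the units of the state.
- monitor.sense(): the state, without advancing time (a new reading comes with each control period).
- eyes.snapshot(name): name is "side" or "top"; returns a dict with "pixels" (400x640x3 uint8, red, green, blue), "depth" (400x640 float32, m along the optical axis (not along the pixel's ray), 0 where there is no reading), "intrinsics" (3x3 intrinsics, pixels), "eye" and "attitude" of the camera in the world. Camera axes: x right, y down, z forward; pixel columns grow to the right and rows downward; lengths in m; the calibration is good to about 2 mm. A picture is of the moment at which its call begins.
- job.sign_off(): hands the job in; it is judged then, once.
The state is a dict: "t": time; "q": joint angles; "qd": joint speeds; "tau": joint torques, N m; "tcp_pos": TCP position; "tool_rot": TCP orientation; "force": force on the tool from outside, world axes, zero at the start; "ft_torque": the same for the moment, N m; "finger_gap": opening from 0.0 (shut) to 1.0 (fully open); "gripper_force": force on a finger pad.
Only numpy, scipy, OpenCV 4.12 (cv2) and the standard library are available. Lean on these libraries where they do the work, as an engineer would, in place of code of your own. Each camera call takes 0.05 s, during which the arm holds its last target. There are 200 camera calls.

## Working session

There is one attempt and no reset: what is moved stays moved. The work goes in short steps, Python scripts to look and compute and a shell command to move; the robot and the scene stay as the last step left them, time stands still between calls to the robot, and variables do not carry over. Pictures are saved under pics/ and viewed, at most 10 in all, crops included, and the job is handed in when it is done.

```bash
mkdir -p pics; ls; cat > h.py <<'E'
import numpy as np, cv2
from scipy.spatial.transform import Rotation as R
from station import monitor, eyes, job, manip
def snap(n):
    s=eyes.snapshot(n); K=np.array(s["intrinsics"]); d=s["depth"]
    a=np.array(s["attitude"]); M=a if a.shape==(3,3) else R.from_quat(a).as_matrix()
    v,u=np.mgrid[0:400,0:640]
    c=np.stack([(u-K[0,2])/K[0,0]*d,(v-K[1,2])/K[1,1]*d,d],-1)
    W=c@M.T+np.array(s["eye"]); W[d==0]=np.nan
    return s,W
def save(s,f,crop=None,k=1):
    p=s["pixels"][:,:,::-1]
    if crop: u0,v0,u1,v1=crop; p=p[v0:v1,u0:u1]
    cv2.imwrite("pics/"+f,cv2.resize(p,None,fx=k,fy=k,interpolation=cv2.INTER_CUBIC))
E
python3 - <<'E'
from h import *
for n in("top","side"):
    s,W=snap(n); save(s,n+"0.png"); np.save(n+"W.npy",W); print(n,s["eye"],s["attitude"])
print(monitor.sense(),manip.nose_length)
E
```

```text
pics
top [0.49502584 0.0566974  0.81441706] [-0.70157651  0.70970599 -0.04133846  0.048979  ]
side [ 0.52611705 -0.41574964  0.5767675 ] [ 0.92867594 -0.05700583  0.02108019 -0.36587833]
{'t': 0.1, 'q': array([-1.41746942e+00,  5.28402591e-01,  1.43380380e+00, -4.33374250e-06,
        1.18143469e+00, -1.78515379e-01]), 'qd': array([ 2.50758423e-03, -2.51873869e-03, -3.18404877e-03, -6.76378265e-05,
       -5.62823536e-04,  1.53084801e-03]), 'tau': array([-3.42515777e-04, -4.43304563e+01, -1.78586751e+01, -2.67773839e-04,
        3.90495712e-03,  7.12600155e-06]), 'tcp_pos': array([ 0.20353388, -0.59025148,  0.24440399]), 'tool_rot': array([ 9.86265984e-01,  1.65161619e-01,  1.08951251e-05, -1.02415430e-03]), 'force': array([-0.7577309 , -0.00237425,  0.76945684]), 'ft_torque': array([-0.00581991, -0.02195887, -0.04358777]), 'gripper_force': 0.0, 'finger_gap': 1.0014122474608573} 0.014
```

View pics/top0.png

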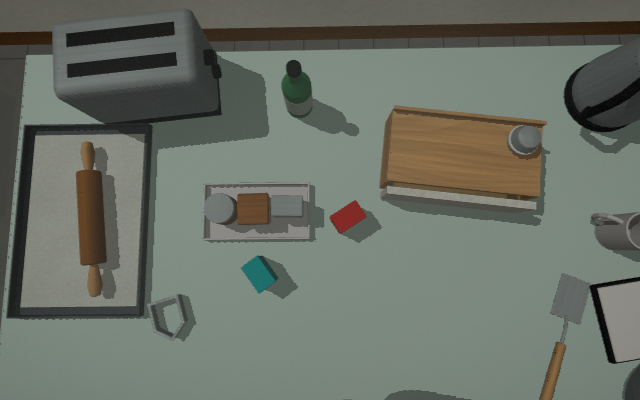

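View pics/side0.png

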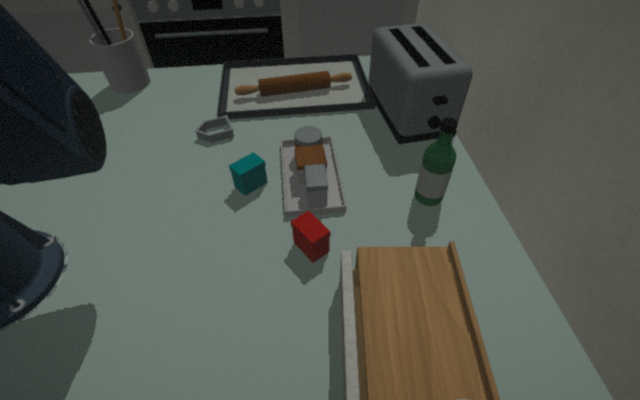

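The tray holds three things in the top view: a round steel lid at (220,208), a square wooden lid at (253,208), and a rectangular metal one at (287,206). The last is the tin, since it's the only rectangular metal item. The red (348,217) and turquoise (259,274) blocks are decoys. The box's white front runs from (388,193) to (535,205). I'll measure these and confirm the tin with a crop.

```bash
python3 - <<'E'
from h import *
W=np.load("topW.npy"); s,_=snap("top"); save(s,"tin.png",(195,175,320,250),5)
def box(name,u0,v0,u1,v1,z0,z1):
    P=W[v0:v1,u0:u1].reshape(-1,3); P=P[(P[:,2]>z0)&(P[:,2]<z1)]
    r=cv2.minAreaRect((P[:,:2]*1000).astype(np.float32)); print(name,len(P),P.mean(0).round(4),[np.round(x,1) for x in r],np.round(cv2.boxPoints(r)).tolist())
box("tin",265,190,310,225,.060,.075)
box("salt",234,190,273,226,.052,.066)
box("spice",200,190,238,226,.058,.072)
box("tray rim",195,175,320,250,.013,.023)
box("boxtop",370,95,555,215,.090,.099)
box("lip",370,95,555,215,.102,.115)
box("front",370,180,555,215,.08,.091)
S=np.load("sideW.npy").reshape(-1,3)
E
```

```text
tin 692 [0.5751 0.1305 0.0673] [array([572.9, 132.5]), array([59.9, 76.4]), np.float64(0.5)] [[543.0, 170.0], [543.0, 94.0], [603.0, 95.0], [603.0, 171.0]]
salt 985 [0.5709 0.1969 0.0607] [array([571.5, 195.9]), array([64.2, 80.5]), np.float64(0.2)] [[539.0, 236.0], [540.0, 155.0], [604.0, 156.0], [603.0, 236.0]]
spice 761 [0.573  0.2648 0.0637] [array([573.3, 261.9]), array([72. , 60.3]), np.float64(87.1)] [[541.0, 227.0], [602.0, 224.0], [605.0, 296.0], [545.0, 299.0]]
tray rim 686 [0.5707 0.1959 0.0175] [array([571. , 197.5]), array([231.7, 124.2]), np.float64(89.8)] [[508.0, 82.0], [633.0, 81.0], [634.0, 313.0], [509.0, 314.0]]
boxtop 10209 [ 0.668  -0.2203  0.095 ] [array([ 661.8, -229. ]), array([301.1, 170.2]), np.float64(82.9)] [[559.0, -368.0], [728.0, -389.0], [765.0, -90.0], [596.0, -69.0]]
lip 891 [ 0.7355 -0.2541  0.1086] [array([ 715.6, -235.5]), array([300.8,  74.1]), np.float64(82.3)] [[659.0, -380.0], [732.0, -390.0], [773.0, -91.0], [699.0, -81.0]]
front 1331 [ 0.586  -0.2196  0.0884] [array([ 590.2, -219.2]), array([297.9,  27.6]), np.float64(82.6)] [[557.0, -365.0], [585.0, -369.0], [623.0, -73.0], [596.0, -70.0]]
```

View pics/tin.png

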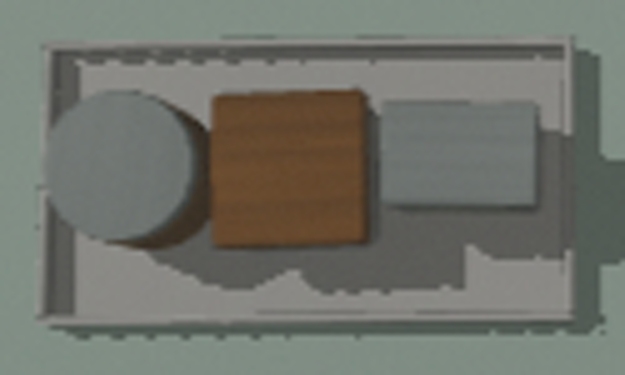

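The crop confirms it: the plain metal rectangle is at the right of the row, around pixel (287,206), world (0.575, 0.128). The box is yawed by about -7.2°, with its front face at about (0.578, -0.218). Fingers don't fit at the tin's ends in the tray, so I'll grip it across its short side and regrasp it on the worktop. First I'll move to press the front.

```bash
python3 -m pendant '[[[0,0,0,0,0,0.95,0],[0,0,0,0,0,0.95,0],[0,0,0,0,0,0.95,0],[0,0,0,0,0,0.95,0],[0.031,-0.047,0,0,0,0,0],[0.031,-0.047,0,0,0,0,0],[0.031,-0.047,0,0,0,0,0],[0.031,-0.047,0,0,0,0,0],[0.031,-0.047,0,0,0,0,0],[0.031,-0.047,0,0,0,0,0],[0.031,-0.047,0,0,0,0,0],[0.031,-0.047,0,0,0,0,0],[0.031,-0.047,0,0,0,0,0],[0.031,-0.047,0,0,0,0,0],[0.031,-0.047,0,0,0,0,0],[0,0,0.05,0,0,0,0],[0,0,0.05,0,0,0,0],[0,0,0.05,0,0,0,0],[0,0,0.05,0,0,0,0],[0,0,0.023,0,0,0,0]]]' 30
```

```text
t: 2.15
tcp_pos: [0.5235, -0.2129, 0.0633]
tool_rot: [0.998, -0.062, -0.003, -0.002]
force: [-0.7, -0.4, 0.1]
finger_gap: -0.001
gripper_force: 0.0
```

```bash
python3 -m pendant '[[[0.019,0,0,0,0,0,0],[0.019,0,0,0,0,0,0],[0.005,0,0,0,0,0,0],[0.005,0,0,0,0,0,0],[0,0,0,0,0,0,0]]]'
```

```text
t: 2.65
tcp_pos: [0.5636, -0.2189, 0.067]
tool_rot: [0.998, -0.062, -0.0, 0.0]
force: [0.5, -0.1, 0.2]
finger_gap: -0.002
gripper_force: 0.0
```

```bash
python3 -m pendant '[[[0.005,0,0,0,0,0,0],[0,0,0,0,0,0,0]]]'
```

```text
t: 2.85
tcp_pos: [0.5665, -0.219, 0.0669]
tool_rot: [0.998, -0.062, -0.001, -0.0]
force: [-2.8, 0.8, 1.5]
finger_gap: -0.001
gripper_force: 1.2
```

```bash
python3 -m pendant '[[[0.003,0,0,0,0,0,0],[0.003,0,0,0,0,0,0],[0,0,0,0,0,0,0]]]'
```

```text
t: 3.15
tcp_pos: [0.572, -0.2197, 0.0668]
tool_rot: [0.998, -0.062, -0.001, -0.0]
force: [-3.3, 1.0, 1.9]
finger_gap: -0.001
gripper_force: 1.9
```

```bash
python3 -m pendant '[[[-0.05,0,0,0,0,0,0.3],[-0.05,0,0,0,0,0,0.6],[-0.05,0,0,0,0,0,0.8],[0,0,-0.05,0,0,0,0.8],[0,0,-0.05,0,0,0,0.8],[0,0,-0.05,0,0,0,0.8],[0,0,0,0,0,-1,0.8],[0,0,0,0,0,-1,0.8],[0,0,0,0,0,-1,0.8],[0,0,0,0,0,-1,0.8],[0,0,0,0,0,-1,0.8],[0,0,0,0,0,-1,0.8],[0,0,0,0,0,-1,0.8],[0,0,0,0,0,-1,0.8],[0,0,0,0,0,-1,0.8],[0,0,0,0,0,-1,0.8],[0,0,0,0,0,-1,0.8],[0,0,0,0,0,-1,0.8],[0,0,0,0,0,-1,0.8],[0,0,0,0,0,-1,0.8]]]'
cat >> h.py <<'E'
def go(x,y,z,phi_deg):
    m=monitor.sense(); T=R.from_quat(m["tool_rot"]); M=T.as_matrix()
    phi=np.degrees(np.arctan2(M[1,0],M[0,0])); d=np.array([x,y,z])-m["tcp_pos"]
    print("phi",phi.round(2),"tilt",np.degrees(np.arccos(-M[2,2])).round(2),"shift units",(M.T@d/.8).round(4),"turn z units",(np.radians(phi-phi_deg)/.12).round(3))
E
python3 -c "
from h import *
go(.575,.128,.2,90)"
```

```text
t: 5.15
tcp_pos: [0.455, -0.2062, 0.1874]
tool_rot: [0.711, 0.703, 0.001, 0.002]
force: [-0.3, -0.0, 0.6]
finger_gap: 0.799
gripper_force: 0.0
phi 89.41 tilt 0.26 shift units [ 0.4192  0.1458 -0.0161] turn z units -0.086
```

```bash
python3 -m pendant '[[[0,0,0,0,0,-0.09,0.8],[0.04,0.014,-0.005,0,0,0,0.8],[0.04,0.014,-0.005,0,0,0,0.8],[0.04,0.014,-0.005,0,0,0,0.8],[0.04,0.014,0,0,0,0,0.8],[0.04,0.014,0,0,0,0,0.8],[0.04,0.014,0,0,0,0,0.8],[0.04,0.014,0,0,0,0,0.8],[0.04,0.014,0,0,0,0,0.8],[0.04,0.014,0,0,0,0,0.8],[0.04,0.014,0,0,0,0,0.8],[0.019,0.006,0,0,0,0,0.8],[0,0,0,0,0,0,0.8]]]'
python3 - <<'E'
from h import *
go(.575,.128,.048,90)
s,W=snap("top"); save(s,"t1.png"); np.save("topW.npy",W)
def box(name,u0,v0,u1,v1,z0,z1):
    P=W[v0:v1,u0:u1].reshape(-1,3); P=P[(P[:,2]>z0)&(P[:,2]<z1)]
    r=cv2.minAreaRect((P[:,:2]*1000).astype(np.float32)); print(name,len(P),P.mean(0).round(4),np.round(r[0]),np.round(r[1]),r[2],np.round(cv2.boxPoints(r)).tolist())
box("front",360,205,560,275,.08,.1)
box("walls",360,180,560,260,.053,.063)
box("floor",360,180,560,260,.009,.017)
S,V=snap("side"); save(S,"s1.png")
E
```

```text
t: 6.45
tcp_pos: [0.5724, 0.1312, 0.199]
tool_rot: [0.708, 0.706, 0.001, 0.001]
force: [-0.3, -0.1, 0.2]
finger_gap: 0.8
gripper_force: 0.0
phi 89.86 tilt 0.11 shift units [-0.004   0.0029  0.1887] turn z units -0.02
front 1289 [ 0.4969 -0.2091  0.0888] [ 497. -209.] [295.  16.] 83.00333404541016 [[471.0, -355.0], [487.0, -357.0], [523.0, -64.0], [507.0, -62.0]]
walls 3190 [ 0.5798 -0.219   0.058 ] [ 551. -195.] [342. 120.] 83.01978302001953 [[471.0, -357.0], [590.0, -371.0], [631.0, -32.0], [512.0, -18.0]]
floor 2786 [ 0.5348 -0.2171  0.013 ] [ 553. -213.] [295. 129.] 82.99207305908203 [[471.0, -352.0], [599.0, -367.0], [635.0, -75.0], [507.0, -59.0]]
```

View pics/t1.png

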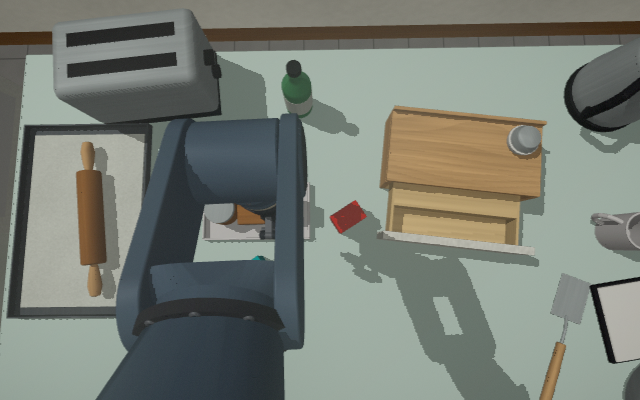

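The drawer is open, with its panel along v≈243 (u 380–532) and the bay behind it. Next I'll descend on the tin and grip it.

```bash
python3 -m pendant '[[[-0.003,0.002,0.03,0,0,0,0.8],[0,0,0.04,0,0,0,0.8],[0,0,0.04,0,0,0,0.8],[0,0,0.04,0,0,0,0.8],[0,0,0.025,0,0,0,0.8],[0,0,0.012,0,0,0,0.8],[0,0,0.003,0,0,0,0.8],[0,0,0,0,0,0,0.3],[0,0,0,0,0,0,0.3],[0,0,0,0,0,0,0.3],[0,0,0,0,0,0,0.3],[0,0,0,0,0,0,0.3],[0,0,0,0,0,0,0.3],[0,0,0,0,0,0,0.3]]]' 30
python3 - <<'E'
from h import *
W=np.load("topW.npy"); a=np.radians(-7.0); c,s=np.cos(a),np.sin(a)
P=W[180:270,360:560].reshape(-1,3); P=P[~np.isnan(P[:,0])]
d=P[:,:2]-[.497,-.209]; lx=d@[c,s]; ly=d@[-s,c]
for n,z0,z1 in(("floor",.010,.016),("wall",.054,.061),("top",.093,.097)):
  for y0,y1 in((-.1,-.03),(.03,.1)):
    k=(P[:,2]>z0)&(P[:,2]<z1)&(ly>y0)&(ly<y1)&(lx>.005)&(lx<.16); h,e=np.histogram(lx[k]*1000,bins=np.arange(4,132,4)); print(n,h.tolist())
k=(P[:,2]>.054)&(P[:,2]<.061)&(lx>.02)&(lx<.06); print("side walls",np.histogram(ly[k]*1000,bins=np.arange(-150,151,5))[0].tolist())
E
```

```text
t: 7.95
tcp_pos: [0.5742, 0.1269, 0.0483]
tool_rot: [0.709, 0.706, 0.001, 0.001]
force: [0.2, -1.1, 6.6]
finger_gap: 0.489
gripper_force: 31.8
floor [0, 0, 49, 61, 59, 60, 59, 58, 58, 57, 59, 58, 59, 63, 54, 8, 0, 0, 0, 0, 0, 0, 0, 0, 0, 0, 0, 0, 0, 0, 0]
floor [0, 0, 50, 60, 59, 56, 57, 60, 60, 58, 56, 61, 56, 59, 57, 7, 0, 0, 0, 0, 0, 0, 0, 0, 0, 0, 0, 0, 0, 0, 0]
wall [0, 0, 0, 0, 0, 0, 0, 0, 0, 0, 0, 0, 0, 0, 6, 68, 62, 70, 66, 68, 67, 66, 64, 69, 65, 67, 51, 0, 0, 0, 0]
wall [0, 0, 0, 0, 0, 0, 0, 0, 0, 0, 0, 0, 0, 0, 2, 67, 66, 69, 66, 65, 65, 64, 66, 65, 64, 63, 53, 0, 0, 0, 0]
top [0, 0, 0, 0, 0, 0, 0, 0, 0, 0, 0, 0, 0, 0, 0, 0, 0, 0, 0, 0, 0, 0, 0, 0, 0, 38, 67, 64, 68, 65, 65]
top [0, 0, 0, 0, 0, 0, 0, 0, 0, 0, 0, 0, 0, 0, 0, 0, 0, 0, 0, 0, 0, 0, 0, 0, 0, 34, 62, 52, 17, 0, 0]
side walls [0, 0, 0, 5, 47, 16, 0, 0, 0, 0, 0, 0, 0, 0, 0, 0, 0, 0, 0, 0, 0, 0, 0, 0, 0, 0, 0, 0, 0, 0, 0, 0, 0, 0, 0, 0, 0, 0, 0, 0, 0, 0, 0, 0, 0, 0, 0, 0, 0, 0, 0, 0, 0, 0, 2, 43, 9, 0, 0, 0]
```

```bash
python3 -m pendant '[[[0,0,-0.015,0,0,0,0.3],[0,0,-0.04,0,0,0,0.3],[0,0,-0.05,0,0,0,0.3],[0,0,-0.04,0,0,0,0.3],[0,0,0,0,0,0,0.3]]]'
python3 -c "
from h import *
go(.43,.03,.06,83)"
```

```text
t: 8.45
tcp_pos: [0.5758, 0.1276, 0.1679]
tool_rot: [0.708, 0.706, 0.004, 0.003]
force: [0.7, -0.3, -1.4]
finger_gap: 0.486
gripper_force: 31.2
phi 89.79 tilt 0.55 shift units [-0.1227 -0.1831  0.1331] turn z units 0.987
```

```bash
python3 -m pendant '[[[-0.0245,-0.0366,0,0,0,0,0.3],[-0.0245,-0.0366,0,0,0,0,0.3],[-0.0245,-0.0366,0,0,0,0,0.3],[-0.0245,-0.0366,0,0,0,0,0.3],[-0.0245,-0.0366,0,0,0,0,0.3],[0,0,0,0,0,0.98,0.3],[0,0,0,0,0,0,0.3],[0,0,0.04,0,0,0,0.3],[0,0,0.04,0,0,0,0.3],[0,0,0.04,0,0,0,0.3],[0,0,0.015,0,0,0,0.3],[0,0,0,0,0,0,0.3]]]'
python3 -c "
from h import *
go(.43,.03,.0445,83)"
```

```text
t: 9.65
tcp_pos: [0.4258, 0.0302, 0.0529]
tool_rot: [0.748, 0.664, -0.001, -0.002]
force: [0.2, -0.3, -2.1]
finger_gap: 0.488
gripper_force: 31.3
phi 83.17 tilt 0.23 shift units [0.0004 0.0053 0.0104] turn z units 0.025
```

```bash
python3 -m pendant '[[[0,0,0.005,0,0,0,0.3],[0,0,0.004,0,0,0,0.3],[0,0,0.001,0,0,0,0.3],[0,0,0,0,0,0,0.3]]]'
```

```text
t: 10.05
tcp_pos: [0.4267, 0.0297, 0.0474]
tool_rot: [0.749, 0.663, 0.0, 0.0]
force: [1.0, -0.5, -1.9]
finger_gap: 0.492
gripper_force: 31.4
```

```bash
python3 -m pendant '[[[0,0,0.001,0,0,0,0.3],[0,0,0.001,0,0,0,0.3],[0,0,0.001,0,0,0,0.3],[0,0,0.001,0,0,0,0.3],[0,0,0,0,0,0,0.3]]]'
```

```text
t: 10.55
tcp_pos: [0.4263, 0.0296, 0.0442]
tool_rot: [0.749, 0.663, 0.0, 0.0]
force: [-0.5, -0.1, 5.0]
finger_gap: 0.487
gripper_force: 32.1
```

```bash
python3 -m pendant '[[[0,0,0,0,0,0,0.8],[0,0,0,0,0,0,0.8],[0,0,0,0,0,0,0.8],[0,0,-0.03,0,0,0,1],[0,0,-0.05,0,0,0,1],[0,0,-0.04,0,0,0,1]]]'
python3 -m pendant '[[[0,0,0,0,0,1,1],[0,0,0,0,0,1,1],[0,0,0,0,0,1,1],[0,0,0,0,0,1,1],[0,0,0,0,0,1,1],[0,0,0,0,0,1,1],[0,0,0,0,0,1,1],[0,0,0,0,0,1,1],[0,0,0,0,0,1,1],[0,0,0,0,0,1,1],[0,0,0,0,0,1,1],[0,0,0,0,0,1,1],[0,0,0,0,0,1,1],[0,0,0,0,0,0,1]]]'
python3 - <<'E'
from h import *
go(.4263,.0296,.045,-7)
s,W=snap("side"); save(s,"s2.png")
k=(W[...,2]>.01)&(W[...,2]<.075)&(abs(W[...,0]-.43)<.07)&(abs(W[...,1]-.03)<.07)
P=W[k]; print(len(P),P.min(0).round(3),P.max(0).round(3))
E
```

```text
t: 11.15
tcp_pos: [0.426, 0.0297, 0.1408]
tool_rot: [0.749, 0.663, -0.0, -0.0]
force: [0.8, -0.3, -0.7]
finger_gap: 0.995
gripper_force: 0.0
t: 12.55
tcp_pos: [0.4261, 0.0297, 0.1396]
tool_rot: [0.998, -0.055, -0.0, -0.0]
force: [0.5, 0.7, -0.0]
finger_gap: 1.005
gripper_force: 0.0
phi -6.35 tilt 0.03 shift units [3.000e-04 1.000e-04 1.182e-01] turn z units 0.095
1186 [ 0.401 -0.007  0.01 ] [0.449 0.062 0.067]
```

View pics/s2.png

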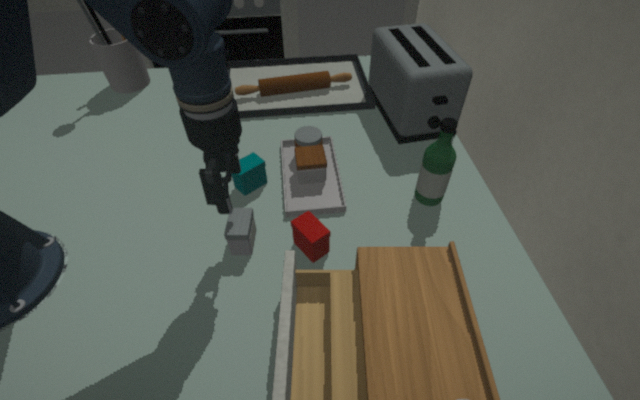

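The tin stands upright on the worktop at (240,230) under the gripper. The jars are unmoved in the tray at (308,150). Next I'll grip the tin by its ends and lift it.

```bash
python3 -m pendant '[[[0,0,0.03,0,0,0.09,1],[0,0,0.045,0,0,0,1],[0,0,0.03,0,0,0,1],[0,0,0.012,0,0,0,1],[0,0,0,0,0,0,0.5],[0,0,0,0,0,0,0.5],[0,0,0,0,0,0,0.5],[0,0,0,0,0,0,0.5],[0,0,0,0,0,0,0.5],[0,0,0,0,0,0,0.5],[0,0,0,0,0,0,0.5]]]' 30
python3 -c "
from h import *
go(.5327,-.2134,.16,-7)"
```

```text
t: 13.7
tcp_pos: [0.4265, 0.0297, 0.0464]
tool_rot: [0.998, -0.061, 0.0, 0.0]
force: [0.0, -0.0, 1.4]
finger_gap: 0.742
gripper_force: 34.5
phi -6.97 tilt 0.03 shift units [ 0.1688  0.2855 -0.1419] turn z units 0.004
```

```bash
python3 -m pendant '[[[0,0,-0.015,0,0,0,0.5],[0,0,-0.04,0,0,0,0.5],[0,0,-0.05,0,0,0,0.5],[0,0,-0.045,0,0,0,0.5],[0.024,0.041,0,0,0,0,0.5],[0.024,0.041,0,0,0,0,0.5],[0.024,0.041,0,0,0,0,0.5],[0.024,0.041,0,0,0,0,0.5],[0.024,0.041,0,0,0,0,0.5],[0.024,0.041,0,0,0,0,0.5],[0.024,0.041,0,0,0,0,0.5],[0,0,0,0,0,0,0.5]]]'
python3 - <<'E'
from h import *
go(.5327,-.2134,.0594,-7)
s,W=snap("top"); save(s,"t2.png",(340,90,560,280),3)
E
```

```text
t: 14.9
tcp_pos: [0.5346, -0.2201, 0.1663]
tool_rot: [0.998, -0.063, 0.003, 0.002]
force: [0.1, 0.4, -2.2]
finger_gap: 0.745
gripper_force: 34.6
phi -7.19 tilt 0.39 shift units [-0.0041 -0.0085  0.1336] turn z units -0.028
```

View pics/t2.png

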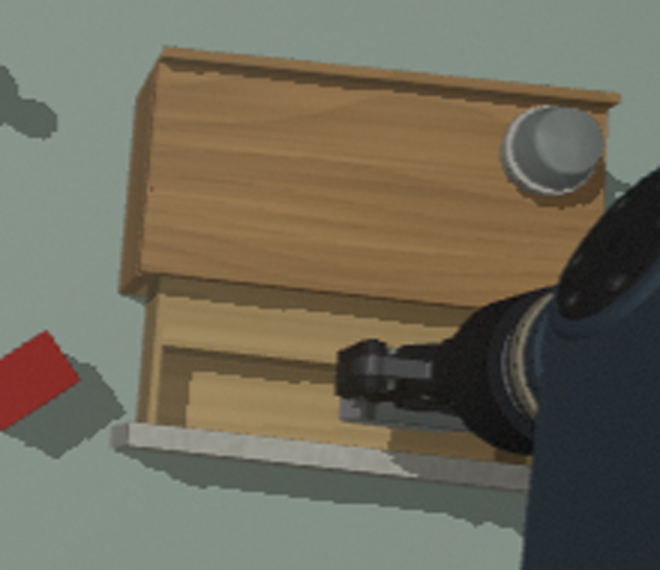

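The tin hangs over the bay at crop (390,405), just clear of the panel edge in view. I'll settle, correct x slightly and lower it in stages.

```bash
python3 -m pendant '[[[-0.002,0,0,0,0,0,0.5],[0,0,0,0,0,0,0.5],[0,0,0,0,0,0,0.5]]]'
python3 -c "
from h import *
go(.5327,-.2134,.0594,-7)"
```

```text
t: 15.25
tcp_pos: [0.5294, -0.2129, 0.166]
tool_rot: [0.998, -0.06, -0.001, -0.0]
force: [0.6, -0.4, -1.4]
finger_gap: 0.743
gripper_force: 34.6
phi -6.91 tilt 0.09 shift units [0.0043 0.0002 0.1332] turn z units 0.013
```

```bash
python3 -m pendant '[[[0.0037,0,0.015,0,0,0,0.5],[0,0,0.015,0,0,0,0.5],[0,0,0,0,0,0,0.5],[0,0,0,0,0,0,0.5]]]'
python3 -c "
from h import *
go(.5327,-.2134,.0594,-7)"
```

```text
t: 15.65
tcp_pos: [0.5327, -0.2143, 0.1411]
tool_rot: [0.998, -0.061, -0.001, -0.001]
force: [-0.5, -0.2, -1.7]
finger_gap: 0.745
gripper_force: 34.5
phi -6.97 tilt 0.12 shift units [ 1.000e-04 -1.000e-03  1.022e-01] turn z units 0.005
```

```bash
python3 -m pendant '[[[0,0,0.02,0,0,0,0.5],[0,0,0.02,0,0,0,0.5],[0,0,0.02,0,0,0,0.5],[0,0,0.02,0,0,0,0.5],[0,0,0.012,0,0,0,0.5],[0,0,0,0,0,0,0.5]]]'
python3 -c "
from h import *
go(.5327,-.2134,.0594,-7)"
```

```text
t: 16.25
tcp_pos: [0.5325, -0.2144, 0.0674]
tool_rot: [0.998, -0.061, -0.001, -0.001]
force: [0.3, 0.3, -2.1]
finger_gap: 0.745
gripper_force: 34.6
phi -6.98 tilt 0.14 shift units [ 0.0001 -0.0012  0.01  ] turn z units 0.003
```

No lateral contact. Lowering gently to the floor.

```bash
python3 -m pendant '[[[0,0,0.004,0,0,0,0.5],[0,0,0.003,0,0,0,0.5],[0,0,0.001,0,0,0,0.5],[0,0,0.001,0,0,0,0.5],[0,0,0.001,0,0,0,0.5],[0,0,0,0,0,0,0.5],[0,0,0,0,0,0,0.5]]]'
```

```text
t: 16.95
tcp_pos: [0.5332, -0.2147, 0.0606]
tool_rot: [0.998, -0.061, 0.0, 0.0]
force: [-0.2, 0.3, -2.7]
finger_gap: 0.744
gripper_force: 34.6
```

```bash
python3 -m pendant '[[[0,0,0.001,0,0,0,0.5],[0,0,0.001,0,0,0,0.5],[0,0,0.001,0,0,0,0.5],[0,0,0,0,0,0,0.5],[0,0,0,0,0,0,0.5]]]'
```

```text
t: 17.45
tcp_pos: [0.5333, -0.2148, 0.0593]
tool_rot: [0.998, -0.061, 0.0, 0.0]
force: [-2.0, 0.9, 6.5]
finger_gap: 0.741
gripper_force: 35.6
```

Touched down. Now I'll release, rise and move in front of the panel with the fingers closed.

```bash
python3 -m pendant '[[[0,0,0,0,0,0,1],[0,0,0,0,0,0,1],[0,0,0,0,0,0,1],[0,0,0,0,0,0,1],[0,0,-0.015,0,0,0,1],[0,0,-0.03,0,0,0,1],[0,0,-0.05,0,0,0,1],[0,0,-0.055,0,0,0,1],[-0.04,0,0,0,0,0,0],[-0.04,0,0,0,0,0,0],[-0.04,0,0,0,0,0,0],[0,0,0,0,0,0,0],[0,0,0,0,0,0,0]]]'
python3 - <<'E'
from h import *
go(.4375,-.2017,.066,-7)
s,W=snap("top"); save(s,"t3.png",(340,90,560,280),3)
a=np.radians(-7.0); c,q=np.cos(a),np.sin(a)
P=W[180:270,360:560].reshape(-1,3); P=P[(P[:,2]>.070)&(P[:,2]<.080)]
d=P[:,:2]-[.5327,-.2134]; print(len(P),"local",(d@[c,q]).min(),(d@[c,q]).max(),(d@[-q,c]).min(),(d@[-q,c]).max(),P[:,2].std())
E
```

```text
t: 18.75
tcp_pos: [0.4379, -0.2033, 0.179]
tool_rot: [0.998, -0.061, 0.001, 0.0]
force: [0.6, -0.6, 0.1]
finger_gap: 0.142
gripper_force: 0.0
phi -7.03 tilt 0.1 shift units [-0.001  -0.0021  0.1413] turn z units -0.004
744 local -0.04405029939057099 0.0729068078015935 -0.149154643791155 0.15022019158620087 0.0016586244896683443
```

View pics/t3.png

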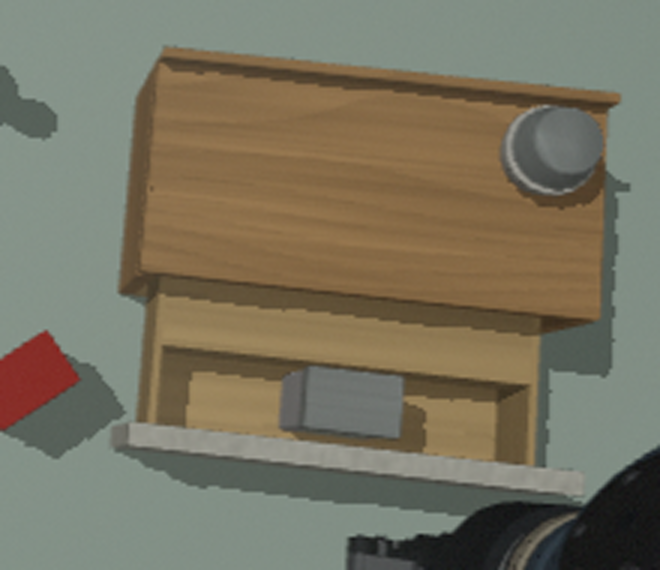

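The tin stands upright in the bay at crop (350,400), clear of both walls. Now I'll lower in front of the panel and push it shut smoothly.

```bash
python3 -m pendant '[[[0,0,0.05,0,0,0,0],[0,0,0.05,0,0,0,0],[0,0,0.04,0,0,0,0],[0.012,0,0,0,0,0,0],[0.012,0,0,0,0,0,0],[0.012,0,0,0,0,0,0],[0.008,0,0,0,0,0,0],[0.004,0,0,0,0,0,0],[0.006,0,0,0,0,0,0],[0.008,0,0,0,0,0,0],[0.008,0,0,0,0,0,0],[0.008,0,0,0,0,0,0],[0.008,0,0,0,0,0,0],[0.008,0,0,0,0,0,0],[0.008,0,0,0,0,0,0],[0.008,0,0,0,0,0,0],[0.008,0,0,0,0,0,0],[0.008,0,0,0,0,0,0],[0.008,0,0,0,0,0,0],[0,0,0,0,0,0,0]]]'
python3 -c "
from h import *
go(.574,-.2205,.066,-7)"
```

```text
t: 20.8
tcp_pos: [0.5457, -0.2165, 0.066]
tool_rot: [0.998, -0.061, 0.001, 0.0]
force: [-1.7, 0.6, 1.7]
finger_gap: -0.002
gripper_force: 1.4
phi -6.97 tilt 0.13 shift units [0.0357 0.0007 0.0001] turn z units 0.005
```

```bash
python3 -m pendant '[[[0.008,0,0,0,0,0,0],[0.008,0,0,0,0,0,0],[0.006,0,0,0,0,0,0],[0.004,0,0,0,0,0,0],[0.004,0,0,0,0,0,0],[0.003,0,0,0,0,0,0],[0,0,0,0,0,0,0],[0,0,0,0,0,0,0]]]'
```

```text
t: 21.6
tcp_pos: [0.5707, -0.2195, 0.066]
tool_rot: [0.998, -0.061, 0.0, 0.0]
force: [-3.7, 0.3, -0.9]
finger_gap: -0.001
gripper_force: 1.6
```

```bash
python3 -m pendant '[[[0.001,0,0,0,0,0,0],[0.001,0,0,0,0,0,0],[0.001,0,0,0,0,0,0],[0,0,0,0,0,0,0]]]'
```

```text
t: 22.0
tcp_pos: [0.5729, -0.2197, 0.0659]
tool_rot: [0.998, -0.061, -0.0, 0.0]
force: [-5.0, -1.2, -2.2]
finger_gap: 0.002
gripper_force: 1.8
```

```bash
python3 -m pendant '[[[0.001,0,0,0,0,0,0],[0.001,0,0,0,0,0,0],[0,0,0,0,0,0,0]]]'
```

```text
t: 22.3
tcp_pos: [0.5734, -0.2198, 0.066]
tool_rot: [0.998, -0.061, -0.001, -0.0]
force: [-7.2, -1.1, -0.4]
finger_gap: 0.002
gripper_force: 3.1
```

The drawer is at its inner stop: the force is rising while the arm barely moves. I'll back off straight and check that it stays shut.

```bash
python3 -m pendant '[[[-0.01,0,0,0,0,0,0],[-0.02,0,0,0,0,0,0],[-0.04,0,0,0,0,0,0],[-0.05,0,0,0,0,0,0],[-0.03,0,0,0,0,0,0],[0,0,-0.05,0,0,0,0],[0,0,-0.05,0,0,0,0],[0,0,0,0,0,0,0],[0,0,0,0,0,0,0],[0,0,0,0,0,0,0],[0,0,0,0,0,0,0],[0,0,0,0,0,0,0],[0,0,0,0,0,0,0]]]'
python3 - <<'E'
from h import *
s,W=snap("top"); save(s,"t4.png")
P=W[170:280,360:560].reshape(-1,3); P=P[(P[:,2]>.08)&(P[:,2]<.0915)]
a=np.radians(-7.0); d=P[:,:2]-[.497,-.209]; lx=d@[np.cos(a),np.sin(a)]; print(len(P),np.percentile(lx,[1,10,50,90])*1000)
E
```

```text
t: 23.6
tcp_pos: [0.4551, -0.205, 0.1453]
tool_rot: [0.998, -0.061, -0.001, -0.0]
force: [-0.0, -0.3, -0.0]
finger_gap: -0.001
gripper_force: 0.0
1392 [80.88086907 81.6494379  89.04366907 96.69583355]
```

View pics/t4.png

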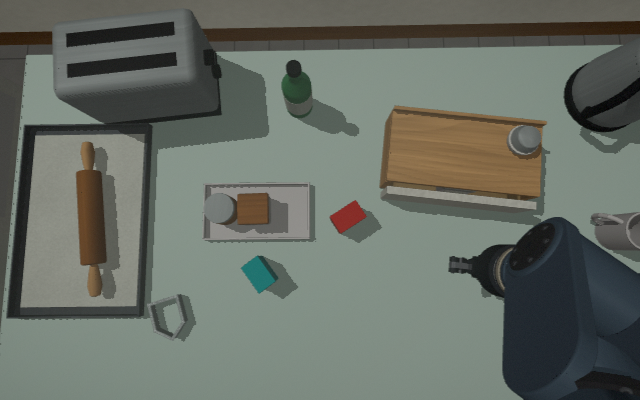

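The drawer is shut, with its front at u 388–535, v≈199; it has travelled about 89 mm and stayed closed. The jars stand unmoved at (220,208) and (253,208), and the arm is clear of everything.

```bash
python3 -c "
from h import *
print(job.sign_off())"
```

```text
the job is handed in; nothing more can be done
None
```

The tin was set down upright in the drawer, the drawer closed and stayed shut, both jars are where they were, and the job is handed in; the sign-off returned no verdict.

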